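# Seat the stem thermometer in the dry-block heater

## Task

Take the stem thermometer out of its grey holder and lower its stem upright into the small thermometer well of the dry-block heater, going gently on until you feel the tip bottom out (the well's depth is unknown; the collar on the stem gets pushed up as it goes in). Hold it pressed onto the well floor with about 12 N for at least a second and a half, never beyond 25 N, then ease the pressure off and let go, leaving it standing upright on the floor of the well with its collar resting on the block. Leave everything else where it is.

Things in the scene. Friction and masses are not known exactly. Their poses are not given: they have to be found in the camera images.
- thermometer: Digital stem thermometer, upright, about 0.14 kg: white plastic head, 46 (its x) x 24 (its y) x 45 mm tall, on a round steel stem 8 mm across with a dark collar. Origin on the stem's axis, at the tip of the stem while its spring is relaxed; z points up the stem; the head spans z = 95 to 140 mm. Grip the head across its 24 mm.
- head (a point): centre of the thermometer's white head, 117.5 mm above the tip of the relaxed stem; axes as the thermometer's. The stem runs up into the head on a spring: it stays put until about 4 N of push, then yields about 0.2 mm per further newton; 8 mm is its end.
- collar_face (a point): centre of the underside of the dark steel collar (26 mm across, 10 mm tall) held on the stem by friction; it slides along it at about 2.5 N. At the start 27 to 35 mm above the stem's tip; it can be pushed up to 72 mm above it.
- holder: fixed grey plastic block, 70 x 70 x 33 mm tall, origin at the centre of its underside; a round 9.5 mm hole, 25 mm deep, in the middle of its top, in which the thermometer stands at the start
- heater: fixed dry-block heater, 200 (x) x 190 (y) mm, white and blue housing 80 mm tall; in its middle an aluminium block (110 x 85 mm), flat top at 95 mm height. Origin under its centre, z up. The block has four 18 mm tube wells (two hold blue-capped tubes rising 19 mm above it) and, alone near the -x edge, one smaller thermometer well.
- well (a point): centre of the mouth of the thermometer well, level with the block's top (95 mm above the bench), 36 mm from the heater's centre towards its -x. Round, 11 mm in diameter with a 1.5 mm chamfer, vertical, blind; somewhere between 41 and 65 mm deep, and rigid at the floor.
- bottle: glass bottle with a blue cap, 70 mm across, 130 mm tall, bystander; origin under its centre
- dishes: stack of three Petri dishes, 94 mm across, 45 mm tall, bystander; origin under its centre
- pipette: blue and grey pipette lying on the bench along its x, about 250 mm long, 26 mm tall, bystander; origin under its middle
- tube_rack: green rack with blue-capped tubes, 75 (x) x 150 (y) x 92 mm tall, bystander; origin under its centre
Things that resemble listed ones, but are neither listed nor needed, are in the scene too. What is meant by the thermometer is not purple, and is the larger of those in its own colour.

How it is judged:
On the way, in this order (a step that is already met when the one before it is completed fails the run):
1. the stem is in the thermometer well, upright (z of thermometer in the frame of well below -0.015 m and horizontal distance between thermometer and well below 0.006 m and angle between thermometer's own z axis and vertical below 0.12 rad), for 0.05 s.
2. bottomed out in the well and held there for a second with 8 to 17 N (contact force between thermometer and heater between 8 and 17 N and z of thermometer in the frame of well below -0.04 m and horizontal distance between thermometer and well below 0.006 m and angle between thermometer's own z axis and vertical below 0.12 rad), for 1 s.
At the end, for the whole second after the job is handed in: The thermometer stands at rest and released in the thermometer well, upright within 0.1 rad, stem axis within 6 mm of the well's centre, its tip at least 38 mm deep, and the underside of its collar within 3 mm of the block's top (horizontal distance between thermometer and well below 0.006 m and z of thermometer in the frame of well below -0.038 m and angle between thermometer's own z axis and vertical below 0.1 rad and z of collar_face in the frame of well between -0.003 and 0.003 m and linear speed of thermometer below 0.02 m/s); the robot touches nothing.
It fails at once if the thermometer is pushed against the heater with more than 25 N (contact force between thermometer and heater above 25 N).
It fails at once if a bystander is moved by more than 15 mm (distance of any of bottle, dishes, pipette, tube_rack from where it was at the start of the episode above 0.015 m).
It also fails if it takes over 66 s, if anything falls off the work surface, if the arm or the gripper's body presses on something with over 40 N, if the wrist force passes 120 N, or if a joint passes its speed limit or range.

## Robot

A 7-joint arm with a two-finger parallel gripper is mounted at the origin on the work surface. World frame = base frame: x ahead of the robot, y to its left, z up, the work surface at z = 0. Lengths are in m, angles in rad, forces in N, time in s.
With the tool pointing down it reaches from about 0.425 to 0.925 m from the base axis. Payload 6.8 kg.
Tool frame: the origin (TCP) lies between the finger pads; the fingertips stand 8 mm ahead of it and the grasp point (between the pads) lies 11 mm behind it; z points along the fingers, y is the line along which they close (so a half turn about z gives the same grasp; the last joint's range is limited). The gripper opens to 85 mm and grips with 20 to 120 N. Pads are 22 mm wide; open, the fingers measure 114 mm over their backs; the gripper's body (76 mm by 85 mm) begins 54 mm behind the grasp point. The pads swing forward as they close: fully open they stand 13 mm farther back than shut.
Start: joints at [1.058, 0.477, 0.022, 1.555, -0.011, 1.109, -0.083], TCP at [0.266, -0.62, 0.239] pointing down, gripper open.
Joint ranges: [-2.96, 2.96], [-0.34, 2.1], [-1.41, 1.46], [0.24, 2.44], [-1.37, 4.51], [0.17, 1.92], [-2.96, 2.96]. Speed limits (rad/s): [2.39, 2.39, 3.14, 3.14, 3.14, 3.14, 3.14].

## Interface

Orientations are given as a unit quaternion [x, y, z, w].
In Python, from bench import readout, grab_frame, get_calibration, manip gives the robot as it stands.
- The arm moves only by the shell command python3 -m crank 'ROWS' [OPENING] [FORCE]. ROWS is JSON, a list that holds one entry, the list of rows, each a list of 4 numbers: the shift along the tool's x, y, z in m, then the turn about the tool's z in rad. In form: [[[dx, dy, dz, spin], ...]]. A call has exactly 8 rows; each row shifts and turns the commanded pose from where the row before left it, along the tool's axes as they then stand; what a row does not reach is not made up. A row lasts 1/8 s, in which the tool goes at most 62.5 mm and 10.7 degrees, less where a joint would pass 70% of its speed; a pose out of reach is approached as far as the arm can. A call is refused whole if a number of a shift passes 0.0625 or a number of a turn 0.188, either way. A call with a gripper value outside its range is refused whole. OPENING is the closure, from 0 (fully open) to 1 (shut), set as the call begins (- or left out, the last holds). The fingers move at their own pace and stop on an object; FORCE is the grip in N (left out, the last holds). Time passes only in rows, so rows that do not move let the fingers close, or fill a call up. It gives the time, the measured TCP pose, the force, the opening and the grip force at its end, in the units of the state.
- readout.get_obs(): the state, without advancing time (a new reading comes with each control period).
- grab_frame(name): name is "side" or "top" or "wrist"; returns the picture (420x560x3 uint8, red, green, blue); there is no depth.
- get_calibration(name): a dict with "K" (3x3 intrinsics, pixels), "camera_from_world" (4x4, takes a point from world to camera coordinates). Camera axes: x right, y down, z forward; pixel columns grow to the right and rows downward; lengths in m; the calibration is good to about 2 mm. A picture is of the moment at which its call begins: read the wrist's pose just before it. get_calibration takes no time and is no camera call; for the wrist camera it gives the pose at the moment of the call.
- manip.sign_off(): hands the job in; it is judged then, once.
The state is a dict: "clock": time; "q": joint angles; "qvel": joint speeds; "joint_torque": joint torques, N m; "ee_pos": TCP position; "eef_rot": TCP orientation; "force": force on the tool from outside, world axes, zero at the start; "wrist_torque": the same for the moment, N m; "width": finger opening in m; "grip_force": force on a finger pad.
Only numpy, scipy, OpenCV 4.12 (cv2) and the standard library are available. Lean on these libraries where they do the work, as an engineer would, in place of code of your own. Each camera call takes 0.05 s, during which the arm holds its last target. There are 200 camera calls.

## Working session

There is one attempt and no reset: what is moved stays moved. The work goes in short steps, Python scripts to look and compute and a shell command to move; the robot and the scene stay as the last step left them, time stands still between calls to the robot, and variables do not carry over. Pictures are saved under pics/ and viewed, at most 10 in all, crops included, and the job is handed in when it is done.

```bash
mkdir -p pics; ls; python3 - <<'E'
from bench import readout, grab_frame, get_calibration
import cv2,numpy as np
o=readout.get_obs();print(o)
a=grab_frame("side");b=grab_frame("top")
for n,i in(("side",a),("top",b)):
    cv2.imwrite(f"pics/{n}0.png",i[:,:,::-1]);c=get_calibration(n);print(n,np.round(c["K"],1).tolist(),np.round(c["camera_from_world"],4).tolist())
E
```

```text
pics
{'clock': 0.0, 'q': array([ 1.05790646,  0.47780867,  0.02233794,  1.55646211, -0.01149435,
        1.10928973, -0.08312106]), 'qvel': array([-1.82397624e-04, -1.21713625e-03, -7.08871204e-05,  7.12417668e-04,
       -1.27875607e-04,  6.86642479e-04,  1.10213963e-03]), 'joint_torque': array([-1.46627863e-03, -5.96459520e+01,  1.60769574e+00, -2.81194246e+01,
        1.25246824e-02,  9.36605124e-03, -8.05015105e-06]), 'ee_pos': array([ 0.26558991, -0.61992172,  0.23831542]), 'eef_rot': array([ 9.79587096e-01,  2.01018095e-01, -2.53658314e-04, -8.84162532e-04]), 'force': array([-0.18115705,  1.15700194,  0.49203832]), 'wrist_torque': array([-0.0151547 ,  0.07322493, -0.01886771]), 'grip_force': 0.0, 'width': 0.085939565052364}
side [[473.3, 0.0, 285.4], [0.0, 473.3, 206.0], [0.0, 0.0, 1.0]] [[-0.9907, -0.1362, 0.0031, 0.559], [-0.1021, 0.7276, -0.6784, 0.123], [0.0901, -0.6724, -0.7347, 1.0878], [0.0, 0.0, 0.0, 1.0]]
top [[461.8, 0.0, 289.3], [0.0, 461.8, 209.0], [0.0, 0.0, 1.0]] [[0.0298, -0.9995, 0.0085, -0.0391], [-0.9961, -0.0305, -0.0829, 0.597], [0.0831, -0.006, -0.9965, 1.4359], [0.0, 0.0, 0.0, 1.0]]
```

View pics/side0.png

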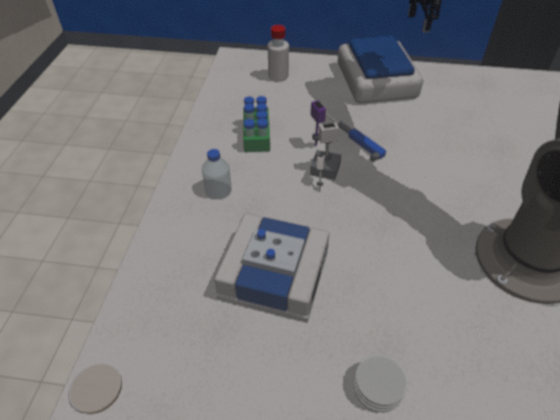

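View pics/top0.png

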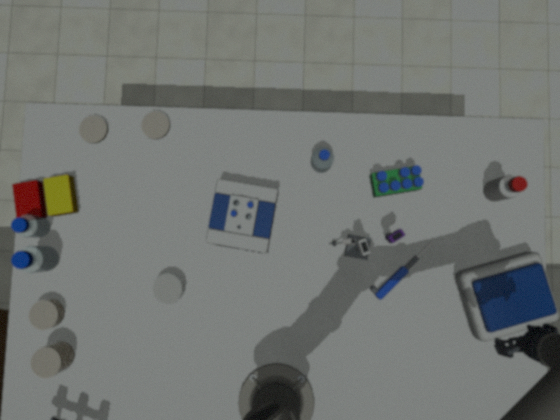

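The side view shows the heater around (273,262), with the thermometer well at (291,253). The holder is at (325,163) with a white-headed thermometer (328,130), and there is a purple one at (318,112) and something smaller and pale near (320,180). I'll enlarge both views to confirm which is which.

```bash
cat > h.py <<'E'
import numpy as np,cv2
from bench import readout, grab_frame, get_calibration
def ray(n,uv,C=None):
    C=C or get_calibration(n);T=np.array(C["camera_from_world"]);K=np.array(C["K"])
    d=T[:3,:3].T@np.linalg.solve(K,[uv[0],uv[1],1.]);return -T[:3,:3].T@T[:3,3],d/np.linalg.norm(d)
def plane(n,uv,z,C=None):
    o,d=ray(n,uv,C);return o+d*(z-o[2])/d[2]
def proj(n,p,C=None):
    C=C or get_calibration(n);T=np.array(C["camera_from_world"]);c=np.array(C["K"])@(T[:3,:3]@np.array(p)+T[:3,3]);return c[:2]/c[2]
def tri(a,ua,b,ub):
    A=np.zeros((3,3));v=np.zeros(3)
    for n,u in((a,ua),(b,ub)):
        o,d=ray(n,u);M=np.eye(3)-np.outer(d,d);A+=M;v+=M@o
    return np.linalg.solve(A,v)
E
python3 - <<'E'
import cv2,numpy as np
s=cv2.imread("pics/side0.png");t=cv2.imread("pics/top0.png")
a=cv2.resize(s[90:200,290:370],None,fx=5,fy=5,interpolation=cv2.INTER_CUBIC)
b=cv2.resize(t[215:275,320:415],None,fx=4,fy=4,interpolation=cv2.INTER_CUBIC)
o=np.zeros((550,800,3),np.uint8);o[:550,:400]=a;o[:240,410:790]=b
c=cv2.resize(t[170:260,200:290],None,fx=3.3,fy=3.3,interpolation=cv2.INTER_CUBIC);o[245:245+c.shape[0],410:410+c.shape[1]]=c
cv2.imwrite("pics/crop0.png",cv2.convertScaleAbs(o,alpha=1.3))
E
```

```text
(no output)
```

View pics/crop0.png

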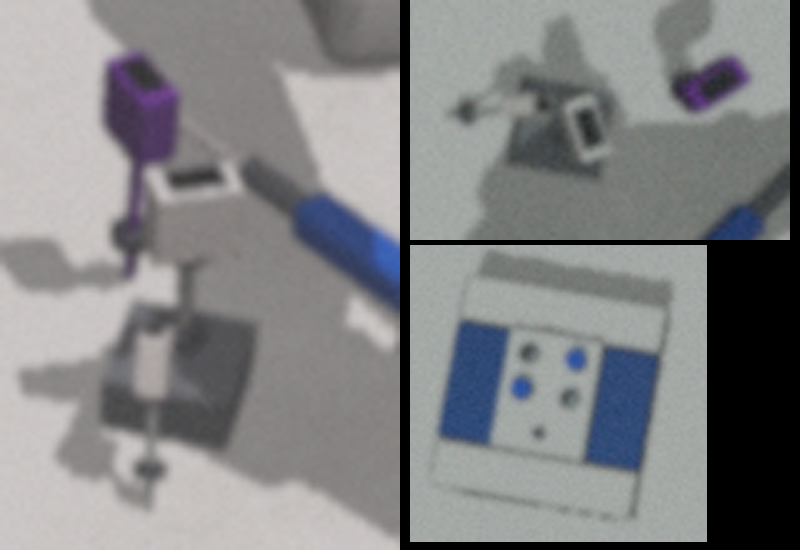

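Candidates:
- **Large white head:** top (364,247), side (329,126). It stands in the grey holder.
- **Small white head:** top about (352,241), side about (320,162). It stands just in front of the holder.
- **Purple:** top (395,236), side (318,112).

The large white one in the holder fits, since it is not purple and is the larger of its colour. Thermometer well: top (239,227), side (291,253).

```bash
python3 - <<'E'
from h import *
np.set_printoptions(precision=4,suppress=True)
T=lambda x,y:((x-410)/4+320-.4,y/4+215-.4); S=lambda x,y:(x/5+290-.4,y/5+90-.4)
W=lambda x,y:((x-410)/3.3+200-.35,(y-245)/3.3+170-.35)
print("head tri",tri("top",T(588,129),"side",S(196,180)),"top z.148",plane("top",T(588,129),.148),plane("side",S(196,180),.148))
c=[plane("top",T(*p),.148)[:2] for p in((566,104),(590,93),(609,150),(586,162))];print("head corners",c)
e=(c[3]-c[0]+c[2]-c[1]);print("long yaw",np.arctan2(e[1],e[0]), np.linalg.norm(e)/2,np.linalg.norm(c[1]-c[0]))
print("stem in holder top", plane("side",S(187,325),.033))
print("small head",tri("top",T(540,104),"side",S(153,328)),"collar",tri("top",T(466,112),"side",S(150,468)))
print("well",plane("top",W(539,432),.095),plane("side",(291,253),.095))
h=[plane("top",W(*p),.095)[:2] for p in((508,328),(607,342),(589,461),(487,445))];print("block",h,np.mean(h,0))
e=h[0]-h[3]+h[1]-h[2];print("x dir yaw",np.arctan2(e[1],e[0]), "well pred",np.mean(h,0)-.036*e/np.linalg.norm(e))
o=readout.get_obs();from scipy.spatial.transform import Rotation as R
print(R.from_quat(o["eef_rot"]).as_matrix())
E
```

```text
head tri [ 0.4866 -0.2391  0.1479] top z.148 [ 0.485  -0.2391  0.148 ] [ 0.4881 -0.2389  0.148 ]
head corners [array([ 0.5025, -0.2229]), array([ 0.511 , -0.2401]), array([ 0.4704, -0.2544]), array([ 0.4613, -0.238 ])]
long yaw -2.79544091573935 0.04342695676807499 0.019145577331048363
stem in holder top [ 0.4865 -0.2616  0.033 ]
small head [ 0.5033 -0.2156  0.0686] collar [ 0.4968 -0.1645  0.0174]
well [0.5355 0.1292 0.095 ] [0.5353 0.1284 0.095 ]
block [array([0.6296, 0.1612]), array([0.6196, 0.0704]), array([0.5106, 0.0829]), array([0.5223, 0.1759])] [0.5705 0.1226]
x dir yaw -0.12503932314043728 well pred [0.5348 0.1271]
[[ 0.9192  0.3938 -0.0008]
 [ 0.3938 -0.9192  0.0015]
 [-0.0001 -0.0016 -1.    ]]
```

```bash
python3 -m crank '[[[0.022,-0.0165,-0.004,0],[0.022,-0.0165,-0.004,0],[0.022,-0.0165,-0.004,0],[0.022,-0.0165,-0.004,0],[0.022,-0.0165,-0.004,0],[0.022,-0.0165,-0.004,0],[0.022,-0.0165,-0.004,0],[0.022,-0.0165,-0.004,0]]]' 0.4
python3 -m crank '[[[0.022,-0.0165,-0.004,0.03],[0.022,-0.0165,-0.004,0.03],[0.022,-0.0165,-0.004,0],[0.022,-0.0165,-0.004,0],[0.022,-0.0165,-0.004,0],[0.022,-0.0165,-0.004,0],[0,0,0,0],[0,0,0,0]]]'
python3 - <<'E'
from h import *
o=readout.get_obs();C=get_calibration("wrist");i=grab_frame("wrist");s=grab_frame("side");t=grab_frame("top")
cv2.imwrite("pics/wrist1.png",i[:,:,::-1]);cv2.imwrite("pics/side1.png",s[:,:,::-1]);cv2.imwrite("pics/top1.png",t[:,:,::-1])
np.savez("w1.npz",K=C["K"],T=C["camera_from_world"])
print(o["ee_pos"],o["q"],C["camera_from_world"].round(3).tolist())
T=lambda x,y:((x-410)/4+320-.4,y/4+215-.4); S=lambda x,y:(x/5+290-.4,y/5+90-.4)
print("purple top",tri("top",T(718,82),"side",S(138,70)))
for p in((.4866,-.239,.148),(.4866,-.239,.033),(.503,-.216,.069),(.497,-.1645,.017)):print(proj("wrist",p,C))
E
```

```text
clock: 1.1
ee_pos: [0.3758, -0.4288, 0.271]
eef_rot: [0.98, 0.201, -0.0, -0.0]
force: [-0.1, -0.0, 0.2]
width: 0.051
grip_force: 0.0
clock: 2.1
ee_pos: [0.4636, -0.2914, 0.2949]
eef_rot: [0.985, 0.171, -0.0, 0.0]
force: [-0.4, -0.1, 0.5]
width: 0.0513
grip_force: 0.0
[ 0.46360492 -0.2913882   0.29493265] [ 0.56659994  0.22421375 -0.14161092  1.78691185  0.03527843  1.13365395
 -0.81315092] [[0.337, -0.942, 0.001, -0.429], [-0.897, -0.321, 0.306, 0.266], [-0.288, -0.104, -0.952, 0.536], [0.0, 0.0, 0.0, 1.0]]
purple top [ 0.52369599 -0.33327058  0.14442265]
[230.49635229 145.67940515]
[245.13279324 130.64853714]
[223.91046655 109.8964202 ]
[184.357013    96.55871142]
```

View pics/wrist1.png

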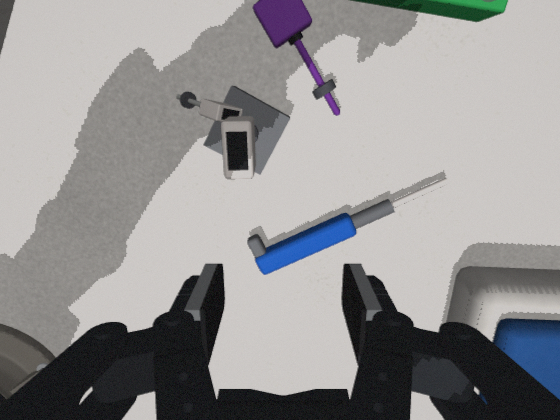

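The wrist view shows the large white head at (238,148) in the grey holder, square to the gripper. The small decoy's head is at (220,107), leaning on the holder, and the purple one is at (282,15). I'll refine the head centre from the white and dark outlines.

```bash
python3 - <<'E'
from h import *
np.set_printoptions(precision=4,suppress=True)
z=np.load("w1.npz");C={"K":z["K"],"camera_from_world":z["T"]}
i=cv2.imread("pics/wrist1.png");g=cv2.cvtColor(i,cv2.COLOR_BGR2GRAY)
m=(g<50).astype(np.uint8);m[:120]=0;m[180:]=0;m[:,:215]=0;m[:,262:]=0
c=max(cv2.findContours(m,0,2)[0],key=cv2.contourArea);r=cv2.minAreaRect(c);print("screen",r)
b=cv2.boxPoints(r);P=[plane("wrist",p,.148,C) for p in b];print(np.mean(P,0)[:2],P[0][:2]-P[1][:2],P[1][:2]-P[2][:2])
o=cv2.resize(i[85:195,170:310],None,fx=5,fy=5,interpolation=cv2.INTER_CUBIC);cv2.imwrite("pics/c1.png",o)
R=np.array(z["T"])
E
```

```text
screen ((237.07083129882812, 150.06195068359375), (37.51671600341797, 19.689624786376953), 86.18592071533203)
[ 0.4849 -0.2449] [-0.006   0.0138] [0.0269 0.0108]
```

View pics/c1.png

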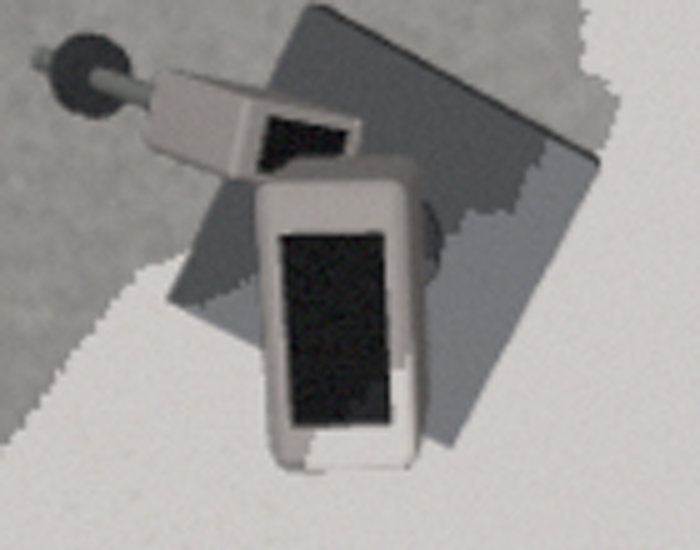

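```bash
python3 -m crank '[[[0.0062,-0.0064,0.01,0],[0.0062,-0.0064,0.01,0],[0.0062,-0.0065,0.015,0],[0.0062,-0.0065,0.015,0],[0.0062,-0.0065,0.015,0],[0.0061,-0.0064,0.015,0],[0,0,0,0],[0,0,0,0]]]'
python3 - <<'E'
from h import *
np.set_printoptions(precision=4,suppress=True)
o=readout.get_obs();C=get_calibration("wrist");i=grab_frame("wrist")[:,:,::-1]
cv2.imwrite("pics/wrist2.png",i);print(o["ee_pos"])
g=cv2.cvtColor(i.copy(),cv2.COLOR_BGR2GRAY);print(proj("wrist",(.4849,-.2449,.148),C),proj("wrist",(.4866,-.239,.148),C),"tcp",proj("wrist",o["ee_pos"],C))
m=(g<50).astype(np.uint8)
for c in cv2.findContours(m,0,2)[0]:
    r=cv2.minAreaRect(c)
    if 400<cv2.contourArea(c)<15000: print(r,plane("wrist",r[0],.148,C)[:2])
for n in("side","top"):
    a=cv2.imread(f"pics/{n}0.png");p=proj(n,(.4855,-.242,.148)).astype(int);b=cv2.GaussianBlur(cv2.cvtColor(a,cv2.COLOR_BGR2GRAY),(0,0),.7)
    w=b[p[1]-6:p[1]+7,p[0]-7:p[0]+8];y,x=np.where(w<70);print(n,p,len(x),x.mean()+p[0]-7,y.mean()+p[1]-6,plane(n,(x.mean()+p[0]-7,y.mean()+p[1]-6),.148))
E
```

```text
clock: 3.25
ee_pos: [0.4863, -0.2421, 0.2156]
eef_rot: [0.985, 0.171, 0.0, 0.0]
force: [0.3, -0.4, 0.7]
width: 0.0514
grip_force: 0.0
[ 0.4863 -0.2421  0.2156]
[288.2448 234.0999] [279.9248 228.5043] tcp [285.7322 289.0361]
((287.5, 234.0), (44.0, 25.0), 90.0) [ 0.4848 -0.2445]
side [329 124] 32 326.5 123.1875 [ 0.4945 -0.2479  0.148 ]
top [365 246] 52 363.34615384615387 246.84615384615384 [ 0.485  -0.2369  0.148 ]
```

View pics/wrist2.png

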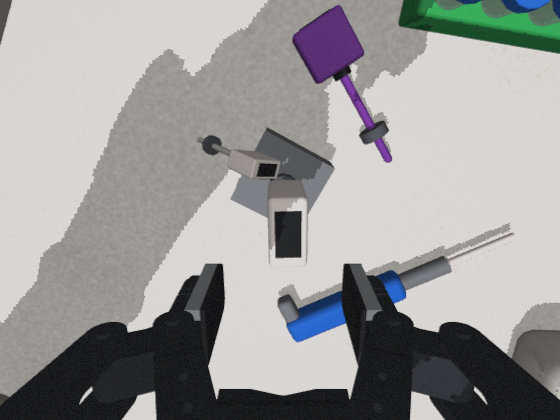

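```bash
python3 -m crank '[[[-0.0011,0.0009,0.01,0],[-0.0011,0.0009,0.02,0],[0,0,0.02,0],[0,0,0.02,0],[0,0,0.015,0],[0,0,0.01,0],[0,0,0.006,0],[0,0,0,0]]]'
python3 -m crank '[[[0,0,0,0],[0,0,0,0],[0,0,0,0],[0,0,0,0],[0,0,0,0],[0,0,0,0],[0,0,0,0],[0,0,0,0]]]' 1 80
```

```text
clock: 4.3
ee_pos: [0.4847, -0.2442, 0.1142]
eef_rot: [0.985, 0.172, -0.0, -0.0]
force: [0.2, 0.2, -1.1]
width: 0.0513
grip_force: 0.0
clock: 5.3
ee_pos: [0.485, -0.2439, 0.1145]
eef_rot: [0.985, 0.172, 0.0, -0.0]
force: [0.0, 3.0, 5.2]
width: 0.0233
grip_force: 78.5
```

```bash
python3 -m crank '[[[0,0,-0.005,0],[0,0,-0.01,0],[0,0,-0.02,0],[0,0,-0.025,0],[0,0,-0.025,0],[0,0,-0.025,0],[0,0,-0.025,0],[0,0,-0.015,0]]]'
python3 -m crank '[[[0.01,-0.03,0,0],[0.015,-0.045,0,0],[0.015,-0.045,0,0],[0.015,-0.045,0,0],[0.015,-0.045,0,0],[0.015,-0.045,0,0],[0.01,-0.03,0,0],[0,0,0,0]]]'
python3 - <<'E'
from h import *
np.set_printoptions(precision=4,suppress=True)
o=readout.get_obs();print(o["ee_pos"],o["force"],o["width"],o["q"])
for n in("side","top","wrist"):
    C=get_calibration(n);i=grab_frame(n)[:,:,::-1];cv2.imwrite(f"pics/{n}3.png",i)
    print(n,proj(n,o["ee_pos"],C),"tip",proj(n,o["ee_pos"]-[0,0,.1065],C),"well",proj(n,(.535,.128,.095),C))
E
```

```text
clock: 6.3
ee_pos: [0.4846, -0.2451, 0.2659]
eef_rot: [0.985, 0.171, 0.0, 0.001]
force: [0.3, 0.1, -2.1]
width: 0.0231
grip_force: 78.5
clock: 7.3
ee_pos: [0.4773, 0.0586, 0.2643]
eef_rot: [0.985, 0.174, -0.0, -0.0]
force: [0.2, -0.8, -1.3]
width: 0.0232
grip_force: 78.4
[0.4773 0.0586 0.2643] [ 0.1896 -0.847  -1.2536] 0.023162322342357457 [ 0.1091  0.1561 -0.3979  1.9533  0.0692  1.0454 -1.5404]
side [327.0801 173.0656] tip [323.579 210.768] well [291.1529 252.8717]
top [258.3136 246.3385] tip [260.4874 246.4267] well [239.1451 226.4973]
wrist [278.2548 287.531 ] tip [279.8327 209.1639] well [222.6388  92.4085]
```

```bash
python3 - <<'E'
import cv2,numpy as np
s=cv2.imread("pics/side3.png");w=cv2.imread("pics/wrist3.png")
o=np.zeros((600,800,3),np.uint8)
o[:,:300]=cv2.resize(s[150:270,280:340],(300,600),interpolation=cv2.INTER_CUBIC)
b=w[50:250,150:310];o[:,310:790]=cv2.resize(b,(480,600),interpolation=cv2.INTER_CUBIC)
cv2.imwrite("pics/m3.png",o)
E
```

```text
(no output)
```

View pics/m3.png

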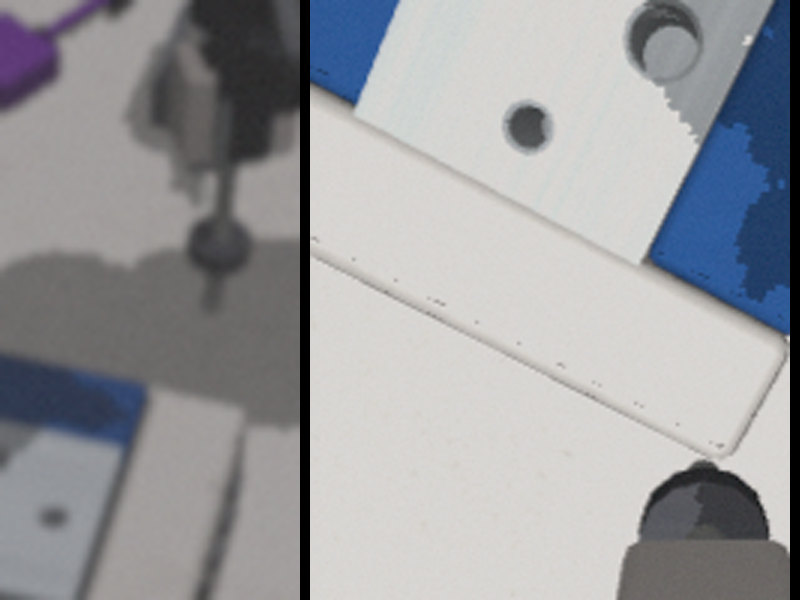

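The left half is the side view, with the tip at (322.2,211.2) and the stem vertical. The right half is the wrist view, with the well at (222.7,92.3), matching the prediction, and the tip's far edge at (281,204.3) beyond the collar. I'll work out the tip position from both views.

```bash
python3 - <<'E'
from h import *
np.set_printoptions(precision=4,suppress=True)
o=readout.get_obs();C=get_calibration("wrist");x=np.array([.940,.342,0]);y=np.array([.342,-.94,0])
for zt in(.155,.1578,.160):
  p=plane("wrist",(281,204.3),zt,C)-.004*x;q=plane("side",(322.2,210.2),zt);
  print(zt,"wrist",(p-o["ee_pos"])@x,(p-o["ee_pos"])@y,"side",(q-o["ee_pos"])@x,(q-o["ee_pos"])@y)
w=plane("wrist",(222.7,92.3),.095,C);print("well",w); d=w-o["ee_pos"];print("go",d@x,d@y, o["ee_pos"])
E
```

```text
0.155 wrist -0.00044674060756884966 -0.0023436508376399314 side 0.0025153854490241375 0.000827641994765844
0.1578 wrist 0.00041790337065027784 -0.002328307597991866 side 0.0033468278467618916 -0.0015930855075628509
0.16 wrist 0.0010972664963938667 -0.002316252195411247 side 0.0040001040164130185 -0.00349508568796404
well [0.5353 0.1273 0.095 ]
go 0.0789529989565064 -0.04852020489667612 [0.4777 0.0547 0.2641]
```

```bash
python3 -m crank '[[[0.012,-0.009,0.005,0],[0.012,-0.009,0.009,0],[0.012,-0.009,0.009,0],[0.012,-0.009,0.009,0],[0.01,-0.006,0.009,0],[0.0055,-0.0042,0.0065,0],[0,0,0,0],[0,0,0,0]]]'
python3 -m crank '[[[0,0,0,0],[0,0,0,0],[0,0,0,0],[0,0,0,0],[0,0,0,0],[0,0,0,0],[0,0,0,0],[0,0,0,0]]]'
python3 - <<'E'
from h import *
np.set_printoptions(precision=4,suppress=True)
C=get_calibration("wrist");w=grab_frame("wrist")[:,:,::-1];s=grab_frame("side")[:,:,::-1];o=readout.get_obs()
np.savez("w4.npz",K=C["K"],T=C["camera_from_world"]);cv2.imwrite("pics/wrist4.png",w)
p=proj("side",o["ee_pos"]-[0,0,.1065]).astype(int);t=proj("wrist",o["ee_pos"]-[0,0,.1065],C).astype(int)
print(p,t,proj("wrist",(.5353,.1273,.095),C),o["ee_pos"],o["qvel"].max())
m=np.zeros((600,800,3),np.uint8)
print("side origin",p-[30,60],"wrist origin",t-[48,60])
m[:,:300]=cv2.resize(s[p[1]-60:p[1]+60,p[0]-30:p[0]+30],(300,600),interpolation=cv2.INTER_CUBIC)
m[:,310:790]=cv2.resize(w[t[1]-60:t[1]+60,t[0]-48:t[0]+48],(480,600),interpolation=cv2.INTER_CUBIC);cv2.imwrite("pics/m4.png",m)
E
```

```text
clock: 8.45
ee_pos: [0.5219, 0.1207, 0.217]
eef_rot: [0.985, 0.171, 0.0, 0.0]
force: [-1.0, 0.2, -2.0]
width: 0.0233
grip_force: 78.5
clock: 9.45
ee_pos: [0.5219, 0.1211, 0.2168]
eef_rot: [0.985, 0.172, 0.0, 0.0]
force: [-0.2, 0.2, -1.9]
width: 0.0234
grip_force: 78.5
[297 246] [284 210] [282.5281 184.6495] [0.522  0.1211 0.2168] 0.0012402864950723823
side origin [267 186] wrist origin [236 150]
```

View pics/m4.png

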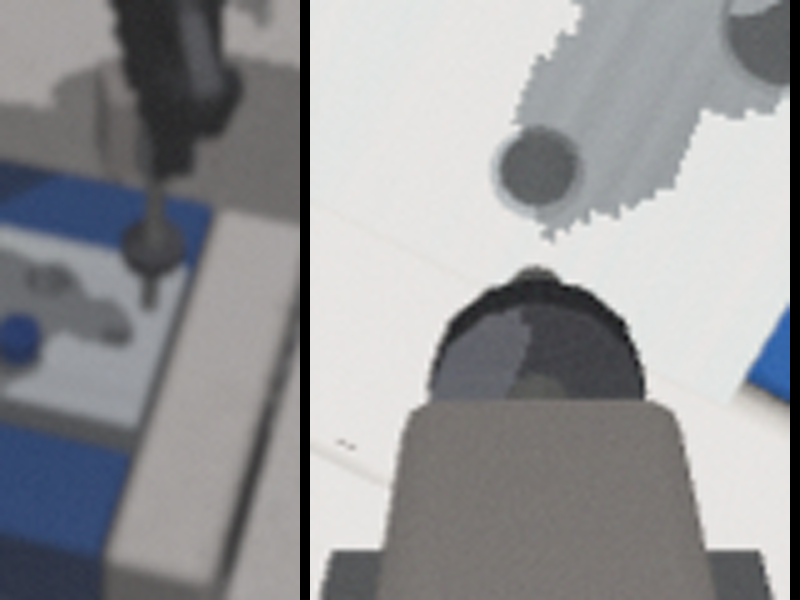

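The wrist crop puts the well at (281.6,183.5) and the tip's far edge at (281.0,203.3), lined up sideways. The side crop puts the tip at (296.6,246.6).

```bash
python3 - <<'E'
from h import *
np.set_printoptions(precision=4,suppress=True)
z=np.load("w4.npz");C={"K":z["K"],"camera_from_world":z["T"]}
o=readout.get_obs();e=o["ee_pos"];from scipy.spatial.transform import Rotation as R
M=R.from_quat(o["eef_rot"]).as_matrix();x,y=M[:,0],M[:,1]
w=plane("wrist",(281.4,183.4),.095,C);print("well",w)
for zt in (.1085,.1103,.112):
  t=plane("wrist",(280.8,203.1),zt,C)-.004*x;q=plane("side",(296.6,246.2),zt)
  print(zt,"tip-tcp",(t-e)@x,(t-e)@y,"go",(w-t)@x,(w-t)@y,"side",(q-e)@x,(q-e)@y, "goside",(w-q)@x,(w-q)@y)
print("tilt z",M[:,2])
E
```

```text
well [0.5359 0.1284 0.095 ]
0.1085 tip-tcp 0.0007266933262931805 -0.0025740175771922467 go 0.01486998873361723 0.00040128924952655636 side 0.0023003311757823644 0.0024070350523626256 goside 0.013296350884128047 -0.004579763380028316
0.1103 tip-tcp 0.0012743667587647026 -0.0025650204746619455 go 0.014322315301145708 0.000392292146996255 side 0.002647626414025654 0.0010498072667050622 goside 0.012949055645884756 -0.0032225355943707526
0.112 tip-tcp 0.001791613889432194 -0.002556523211161091 go 0.013805068170478217 0.00038379488349540126 side 0.002975627472366458 -0.00023201897530496004 goside 0.012621054587543954 -0.00194070935236073
tilt z [ 0. -0. -1.]
```

```bash
python3 -m crank '[[[0.005,0.0003,0,0],[0.005,0,0,0],[0.0042,0,0,0],[0,0,0.003,0],[0,0,0.003,0],[0,0,0.003,0],[0,0,0.003,0],[0,0,0,0]]]'
python3 -m crank '[[[0,0,0.002,0],[0,0,0.001,0],[0,0,0.001,0],[0,0,0.001,0],[0,0,0.001,0],[0,0,0,0],[0,0,0,0],[0,0,0,0]]]'
```

```text
clock: 10.55
ee_pos: [0.5352, 0.1255, 0.2045]
eef_rot: [0.985, 0.172, -0.0, 0.0]
force: [0.3, 0.3, -1.5]
width: 0.0233
grip_force: 78.5
clock: 11.55
ee_pos: [0.5354, 0.1256, 0.1989]
eef_rot: [0.985, 0.172, 0.0, 0.0]
force: [0.2, -0.3, -0.7]
width: 0.023
grip_force: 78.5
```

```bash
python3 -m crank '[[[0,0,0.001,0],[0,0,0.001,0],[0,0,0.001,0],[0,0,0.001,0],[0,0,0,0],[0,0,0,0],[0,0,0,0],[0,0,0,0]]]'
```

```text
clock: 12.55
ee_pos: [0.5354, 0.1256, 0.1949]
eef_rot: [0.985, 0.172, 0.0, 0.0]
force: [-0.1, -0.2, -1.6]
width: 0.0234
grip_force: 78.5
```

```bash
python3 -m crank '[[[0,0,0.002,0],[0,0,0.002,0],[0,0,0.002,0],[0,0,0.002,0],[0,0,0.002,0],[0,0,0.002,0],[0,0,0.002,0],[0,0,0,0]]]'
python3 -m crank '[[[0,0,0.002,0],[0,0,0.002,0],[0,0,0.001,0],[0,0,0.001,0],[0,0,0.001,0],[0,0,0.001,0],[0,0,0.001,0],[0,0,0,0]]]'
```

```text
clock: 13.55
ee_pos: [0.5353, 0.1255, 0.1806]
eef_rot: [0.985, 0.172, -0.0, 0.0]
force: [-0.0, 0.1, -2.2]
width: 0.0232
grip_force: 78.5
clock: 14.55
ee_pos: [0.5353, 0.1256, 0.1717]
eef_rot: [0.985, 0.172, -0.0, 0.0]
force: [0.6, 0.0, -1.3]
width: 0.0233
grip_force: 78.5
```

```bash
python3 -m crank '[[[0,0,0.001,0],[0,0,0.001,0],[0,0,0.001,0],[0,0,0.001,0],[0,0,0.001,0],[0,0,0.001,0],[0,0,0.001,0],[0,0,0.001,0]]]'
```

```text
clock: 15.55
ee_pos: [0.5355, 0.1257, 0.1638]
eef_rot: [0.985, 0.172, 0.0, -0.0]
force: [-1.0, -0.1, 0.5]
width: 0.0235
grip_force: 78.7
```

```bash
python3 -m crank '[[[0,0,0.0004,0],[0,0,0.0004,0],[0,0,0.0004,0],[0,0,0.0004,0],[0,0,0.0004,0],[0,0,0.0004,0],[0,0,0,0],[0,0,0,0]]]'
```

```text
clock: 16.55
ee_pos: [0.5355, 0.1257, 0.1614]
eef_rot: [0.985, 0.172, 0.0, -0.0]
force: [0.2, 0.2, -0.0]
width: 0.0229
grip_force: 78.8
```

```bash
python3 -m crank '[[[0,0,0.0004,0],[0,0,0.0004,0],[0,0,0.0004,0],[0,0,0.0004,0],[0,0,0.0004,0],[0,0,0.0004,0],[0,0,0,0],[0,0,0,0]]]'
```

```text
clock: 17.55
ee_pos: [0.5354, 0.1257, 0.159]
eef_rot: [0.985, 0.172, 0.0, -0.0]
force: [1.5, 1.1, 1.2]
width: 0.0232
grip_force: 78.8
```

```bash
python3 -m crank '[[[0,0,0.0004,0],[0,0,0.0004,0],[0,0,0.0004,0],[0,0,0.0004,0],[0,0,0.0004,0],[0,0,0.0004,0],[0,0,0,0],[0,0,0,0]]]'
```

```text
clock: 18.55
ee_pos: [0.5354, 0.1256, 0.1566]
eef_rot: [0.985, 0.172, -0.0, 0.0]
force: [1.2, 1.1, -0.2]
width: 0.0231
grip_force: 78.8
```

```bash
python3 - <<'E'
from h import *
print(readout.get_obs()["force"],readout.get_obs()["ee_pos"])
E
```

```text
[ 1.23582269  1.09298645 -0.20621921] [0.53537806 0.12556415 0.15656473]
```

```bash
python3 -m crank '[[[0,0,0.0004,0],[0,0,0.0004,0],[0,0,0.0004,0],[0,0,0.0004,0],[0,0,0.0004,0],[0,0,0.0004,0],[0,0,0,0],[0,0,0,0]]]'
```

```text
clock: 19.55
ee_pos: [0.5353, 0.1256, 0.1541]
eef_rot: [0.985, 0.172, -0.0, 0.0]
force: [1.4, 1.0, 1.0]
width: 0.023
grip_force: 78.8
```

```bash
python3 -m crank '[[[0,0,0.0004,0],[0,0,0.0004,0],[0,0,0.0004,0],[0,0,0.0004,0],[0,0,0.0004,0],[0,0,0.0004,0],[0,0,0,0],[0,0,0,0]]]'
```

```text
clock: 20.55
ee_pos: [0.5354, 0.1256, 0.1518]
eef_rot: [0.985, 0.172, -0.0, 0.0]
force: [0.1, 0.9, -0.2]
width: 0.0232
grip_force: 78.7
```

```bash
python3 -m crank '[[[0,0,0.0004,0],[0,0,0.0004,0],[0,0,0.0004,0],[0,0,0.0004,0],[0,0,0.0004,0],[0,0,0.0004,0],[0,0,0,0],[0,0,0,0]]]'
```

```text
clock: 21.55
ee_pos: [0.5354, 0.1256, 0.1494]
eef_rot: [0.985, 0.172, -0.0, -0.0]
force: [1.8, 1.4, 1.4]
width: 0.0233
grip_force: 78.7
```

```bash
python3 -m crank '[[[0,0,0.0004,0],[0,0,0.0004,0],[0,0,0.0004,0],[0,0,0.0004,0],[0,0,0.0004,0],[0,0,0.0004,0],[0,0,0,0],[0,0,0,0]]]'
```

```text
clock: 22.55
ee_pos: [0.5354, 0.1256, 0.147]
eef_rot: [0.985, 0.172, -0.0, 0.0]
force: [1.3, 1.5, 0.1]
width: 0.0229
grip_force: 78.7
```

```bash
python3 -m crank '[[[0,0,0.0004,0],[0,0,0.0004,0],[0,0,0.0004,0],[0,0,0.0004,0],[0,0,0.0004,0],[0,0,0.0004,0],[0,0,0,0],[0,0,0,0]]]'
```

```text
clock: 23.55
ee_pos: [0.5354, 0.1256, 0.1446]
eef_rot: [0.985, 0.172, -0.0, 0.0]
force: [0.4, 1.3, 0.9]
width: 0.0231
grip_force: 78.7
```

```bash
python3 -m crank '[[[0,0,0.0004,0],[0,0,0.0004,0],[0,0,0.0004,0],[0,0,0.0004,0],[0,0,0.0004,0],[0,0,0.0004,0],[0,0,0,0],[0,0,0,0]]]'
```

```text
clock: 24.55
ee_pos: [0.5354, 0.1256, 0.1422]
eef_rot: [0.985, 0.172, -0.0, 0.0]
force: [1.2, 1.3, 0.5]
width: 0.0229
grip_force: 78.8
```

```bash
python3 -m crank '[[[0,0,0.0004,0],[0,0,0.0004,0],[0,0,0.0004,0],[0,0,0.0004,0],[0,0,0.0004,0],[0,0,0.0004,0],[0,0,0,0],[0,0,0,0]]]'
```

```text
clock: 25.55
ee_pos: [0.5354, 0.1256, 0.14]
eef_rot: [0.985, 0.172, 0.0, 0.0]
force: [0.5, 0.4, 4.7]
width: 0.0233
grip_force: 78.9
```

```bash
python3 -m crank '[[[0,0,0.0003,0],[0,0,0.0003,0],[0,0,0.0002,0],[0,0,0,0],[0,0,0,0],[0,0,0,0],[0,0,0,0],[0,0,0,0]]]'
```

```text
clock: 26.55
ee_pos: [0.5355, 0.1257, 0.1394]
eef_rot: [0.985, 0.172, 0.0, 0.0]
force: [-0.5, 0.7, 7.0]
width: 0.0234
grip_force: 79.2
```

```bash
python3 -m crank '[[[0,0,0.0003,0],[0,0,0.0003,0],[0,0,0.0003,0],[0,0,0.0002,0],[0,0,0,0],[0,0,0,0],[0,0,0,0],[0,0,0,0]]]'
```

```text
clock: 27.55
ee_pos: [0.5356, 0.1257, 0.1386]
eef_rot: [0.985, 0.172, 0.0, 0.0]
force: [-2.3, 0.1, 10.1]
width: 0.0231
grip_force: 79.6
```

```bash
python3 -m crank '[[[0,0,0.0002,0],[0,0,0,0],[0,0,0,0],[0,0,0,0],[0,0,0,0],[0,0,0,0],[0,0,0,0],[0,0,0,0]]]'
python3 -m crank '[[[0,0,0,0],[0,0,0,0],[0,0,0,0],[0,0,0,0],[0,0,0,0],[0,0,0,0],[0,0,0,0],[0,0,0,0]]]'
```

```text
clock: 28.55
ee_pos: [0.5356, 0.1257, 0.1385]
eef_rot: [0.985, 0.172, 0.0, 0.0]
force: [-1.8, 0.6, 11.3]
width: 0.0231
grip_force: 79.7
clock: 29.55
ee_pos: [0.5356, 0.1257, 0.1385]
eef_rot: [0.985, 0.172, 0.0, 0.0]
force: [-2.1, 0.3, 10.3]
width: 0.0234
grip_force: 79.7
```

```bash
python3 -m crank '[[[0,0,-0.0003,0],[0,0,-0.0003,0],[0,0,-0.0003,0],[0,0,-0.0003,0],[0,0,-0.0003,0],[0,0,-0.0003,0],[0,0,0,0],[0,0,0,0]]]'
```

```text
clock: 30.55
ee_pos: [0.5355, 0.1256, 0.1397]
eef_rot: [0.985, 0.172, 0.0, -0.0]
force: [0.1, -0.0, 4.7]
width: 0.0232
grip_force: 79.4
```

```bash
python3 -m crank '[[[0,0,-0.0002,0],[0,0,-0.0002,0],[0,0,-0.0002,0],[0,0,0,0],[0,0,0,0],[0,0,0,0],[0,0,0,0],[0,0,0,0]]]'
```

```text
clock: 31.55
ee_pos: [0.5354, 0.1256, 0.1401]
eef_rot: [0.985, 0.172, -0.0, 0.0]
force: [0.3, 0.9, 3.9]
width: 0.023
grip_force: 79.2
```

```bash
python3 -m crank '[[[0,0,-0.0002,0],[0,0,-0.0002,0],[0,0,0,0],[0,0,0,0],[0,0,0,0],[0,0,0,0],[0,0,0,0],[0,0,0,0]]]'
```

```text
clock: 32.55
ee_pos: [0.5353, 0.1256, 0.1404]
eef_rot: [0.985, 0.172, -0.0, 0.0]
force: [0.2, -0.9, 0.6]
width: 0.0232
grip_force: 78.9
```

```bash
python3 -m crank '[[[0,0,0,0],[0,0,0,0],[0,0,0,0],[0,0,0,0],[0,0,0,0],[0,0,0,0],[0,0,0,0],[0,0,0,0]]]' - 20
python3 -m crank '[[[0,0,0,0],[0,0,0,0],[0,0,0,0],[0,0,0,0],[0,0,0,0],[0,0,0,0],[0,0,0,0],[0,0,0,0]]]' 0.4
python3 -m crank '[[[0,0,-0.005,0],[0,0,-0.01,0],[0,0,-0.015,0],[0,0,-0.02,0],[0,0,-0.02,0],[0,0,-0.02,0],[0,0,-0.02,0],[0,0,-0.01,0]]]'
python3 -m crank '[[[-0.01,0,0,0],[-0.02,0,0,0],[-0.02,0,0,0],[-0.02,0,0,0],[-0.01,0,0,0],[0,0,0,0],[0,0,0,0],[0,0,0,0]]]'
python3 - <<'E'
from h import *
m=np.zeros((600,800,3),np.uint8)
for k,n in enumerate(("side","wrist")):
    C=get_calibration(n);i=grab_frame(n)[:,:,::-1];cv2.imwrite(f"pics/{n}9.png",i)
    p=proj(n,(.5355,.126,.11),C).astype(int);h,w=(60,40);y,x=max(0,p[1]-h),max(0,p[0]-w)
    m[:,400*k:400*k+400]=cv2.resize(i[y:y+120,x:x+80],(400,600),interpolation=cv2.INTER_CUBIC);print(n,x,y,[proj(n,(.5355,.126,z),C) for z in(.095,.105,.17)])
cv2.imwrite("pics/m9.png",m)
E
```

```text
clock: 33.55
ee_pos: [0.5353, 0.1256, 0.1405]
eef_rot: [0.985, 0.172, -0.0, 0.0]
force: [0.5, 0.0, -0.2]
width: 0.0233
grip_force: 78.9
clock: 34.55
ee_pos: [0.5354, 0.1256, 0.1405]
eef_rot: [0.985, 0.172, 0.0, 0.0]
force: [0.8, -1.4, -0.1]
width: 0.0512
grip_force: 0.0
clock: 35.55
ee_pos: [0.5359, 0.1259, 0.2626]
eef_rot: [0.985, 0.172, 0.001, -0.0]
force: [-0.4, -0.2, -0.1]
width: 0.0514
grip_force: 0.0
clock: 36.55
ee_pos: [0.4606, 0.0988, 0.2604]
eef_rot: [0.985, 0.172, 0.0, -0.0]
force: [1.2, -0.4, 0.3]
width: 0.0512
grip_force: 0.0
side 251 187 [array([291.0372332 , 252.07905864]), array([291.09458842, 249.13023718]), array([291.48957037, 228.82291102])]
wrist 243 30 [array([283.90127795,  90.93362782]), array([283.94794906,  90.87356063]), array([284.35284002,  90.35245324])]
```

View pics/m9.png

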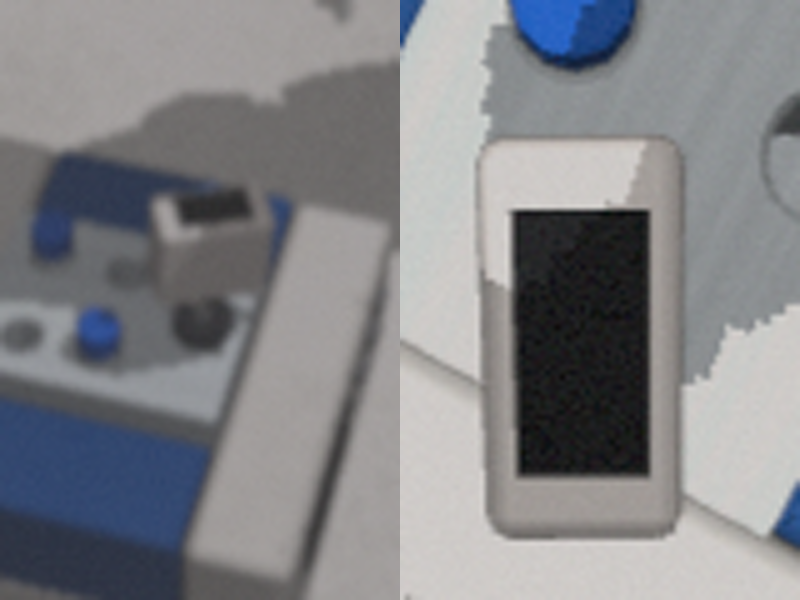

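The thermometer stands upright in the well, with its collar on the block at about (291,251) in the side view. It is released and the gripper is clear of it.

```bash
python3 -c "
from bench import manip
print(manip.sign_off())"
```

```text
the job is handed in; nothing more can be done
None
```

Handed in at about 37 s: the thermometer was pressed onto the well floor with about 12 N for over 2 s, eased off and released; it stands upright with its collar on the block (the verdict was not shown).

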